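# Set the length gauge and hold the barrel board out to it

### The arm

A 6-joint arm with a two-finger parallel gripper is mounted at the origin on the work surface. World frame = base frame: x ahead of the robot, y to its left, z up, the work surface at z = 0. Lengths are in m, angles in degrees, forces in N, time in s.
With the tool pointing down it reaches from about 0.25 to 0.725 m from the base axis. Payload 9.7 kg.
Tool frame: the origin (TCP) lies midway between the tips of the shut fingers; the grasp point (between the pads) lies 19 mm behind it (bot.hold_point_z is the distance from the TCP to the grasp point, in m); z points along the fingers, y is the line along which they close (so a half turn about z gives the same grasp; the last joint's range is limited). The gripper opens to 85 mm and grips with 20 to 120 N. Pads are 22 mm wide; open, the fingers measure 114 mm over their backs; the gripper's body (76 mm by 85 mm) begins 54 mm behind the grasp point. The pads swing forward as they close: fully open they stand 13 mm farther back than shut.
Start: joints at [-71.391, 4.979, 10.078, 95.1, 0, 90], TCP at [0.176, -0.521, 0.231] pointing down, gripper open.
Joint ranges: [-179.16, 179.16], [-48.56, 103.87], [-65.8, 70.77], [-126.05, 130.52], [-82.76, 87.17], [-180, 180]. Speed limits (degrees/s): [127.2, 127.2, 147.25, 180, 180, 180].

### API

Orientations are given as [roll, pitch, yaw] about the fixed x, y, z axes, in that order (R = Rz(yaw) Ry(pitch) Rx(roll)).
In Python, from workcell import bot gives the robot as it stands.
- The arm moves only by the tool play_rows, never from a script. Its argument "steps" is a list that holds one entry, the list of rows, each a list of 4 numbers: the shift along the tool's x, y, z in m, then the turn about the tool's z in rad. In form: [[[tx, ty, tz, yaw], ...]]. A call has exactly 5 rows; each row shifts and turns the commanded pose from where the row before left it, along the tool's axes as they then stand; what a row does not reach is not made up. A row lasts 1/12 s, in which the tool goes at most 41.7 mm and 7.16 degrees, less where a joint would pass 70% of its speed; a pose out of reach is approached as far as the arm can. A call is refused whole if a number of a shift passes 0.0417 or a number of a turn 0.125, either way. A call with a gripper value outside its range is refused whole. "gripper" is the finger opening in m, from 0 to 0.0854, set as the call begins (left out, the last holds). The fingers move at their own pace and stop on an object; "squeeze" is the grip in N (left out, the last holds). Time passes only in rows, so rows that do not move let the fingers close, or fill a call up. It gives the time, the measured TCP pose, the force, the opening and the grip force at its end, in the units of the state.
- bot.get_obs(): the state, without advancing time (a new reading comes with each control period).
- bot.camera(name): name is "scene" or "side" or "wrist"; returns a dict with "img" (480x640x3 uint8, blue, green, red), "vfov" (degrees; the focal length in pixels is half the picture's height over the tangent of half this angle, whatever the lens; pixels are square), "cx", "cy" (the principal point, pixels), "xyz" and "attitude" of the camera in the world. Camera axes: x right, y down, z forward; pixel columns grow to the right and rows downward; lengths in m; the calibration is good to about 2 mm. A picture is of the moment at which its call begins. There is no depth.
- bot.job_done(): hands the job in; it is judged then, once.
The state is a dict: "time": time; "q": joint angles; "qd": joint speeds; "joint_efforts": joint torques, N m; "ee_pos": TCP position; "tcp_rot": TCP orientation; "wrist_force": force on the tool from outside, world axes, zero at the start; "torque": the same for the moment, N m; "opening": finger opening in m; "grasp_force": force on a finger pad.
Only numpy, scipy, OpenCV 4.12 (cv2) and the standard library are available. Lean on these libraries where they do the work, as an engineer would, in place of code of your own. Each camera call takes 0.05 s, during which the arm holds its last target. There are 200 camera calls.

### The job

First draw the tongue of the spring-loaded length gauge out until the pointer at its black tab stands at the middle of the small brass mark on the gauge; its brake keeps it there. Then slide the maple barrel board outward along its stand, past the point where it would tip, until its end is level with the outer face of the flag at the tongue's tip, so that the barrel hangs clear of the stand. Finish while still holding the board's handle with the fingers, the board level and flat on the stand, never having let it tip, and leave the collar, mirror strips and marble alone.

Things in the scene. Friction and masses are not known exactly. Their poses are not given: they have to be found in the camera images.
- stand: Fixed plywood slideway block, 240 x 110 x 70 mm; origin at the centre of its underside. Its +x axis is OUTWARD, the way the board is slid; within about 20 degrees of world +y. Its flat bed is 70 mm above the bench; a dark rail 10 mm high and 11 mm wide stands along each long side, leaving a channel 86 mm wide for the board.
- stand_edge (a point): Middle of the outer top edge of the stand's bed, 120 mm outward of the stand's centre, 70 mm above the bench. The board's overhang is measured from here.
- board: Loose maple board 260 x 80 x 12 mm, 0.26 to 0.44 kg, lying in the stand's channel; origin at the centre of its underside, +x outward. A bare maple barrel (40 mm diameter, 110 mm long, top 61 mm above the board's underside) is fixed on its outer half. Starts with 20 to 60 mm overhang; tips by itself beyond about 115 mm. The wanted overhang is 140 to 200 mm.
- board_end (a point): Middle of the board's outer end face, 130 mm outward of the board's centre, 6 mm above its underside.
- board_grip (a point): Point in the dark wooden handle block at the board's tail, 95 mm behind the board's centre, 26 mm above the board's top face and 12 mm below the handle's top. The handle is 40 mm along x, 20 mm along y, 38 mm high; pinch across y.
- gauge: Fixed housing of the length gauge, 200 x 60 x 70 mm, grey with an aluminium top, parallel to the stand on its far side from the robot, centre line about 135 mm from the stand's; origin at the centre of its underside, +x outward like the stand's.
- tongue (a joint): How far the gauge's tongue is drawn outward, m: 0 fully in, 0.14 at most. A weak spring (15 N/m) pulls it in, and a friction brake of about 4.5 N holds it wherever it is left, so drawing or pushing it takes 2 to 8 N.
- tongue_grip (a point): Point in the black upright tab by which the tongue is drawn, 104 mm above the bench. The tab is 26 mm along x, 14 mm along y, 40 mm high (top 14 mm above this point; it stands on a steel carriage 50 x 24 x 8 mm); pinch across y. The pointer, a 6 mm wide black bar at the far side of the tab's foot, lies at the same x as this point and moves with it; x axis outward.
- tongue_tip (a point): On the outer face of the flag at the tongue's tip, 260 mm outward of the tab, moving with it, 82 mm above the bench; x axis outward. The flag is an upright steel plate 4 mm thick, 75 mm wide, 24 mm high, reaching towards the board (its end stays about 35 mm clear of the board's side); an 8 mm steel rod joins it to the tab.
- mark: The mark: a brass clip 8 mm wide (along x) over the far edge of the gauge's top, 4 mm thick, reaching 14 mm out beyond the edge and 38 mm down the far side; origin at the level of the gauge's top on the gauge's centre line, at the mark's x; x axis outward. Fixed.
- collar: Bystander: loose bronze collar, 48 mm outer diameter, 18 mm high; origin at the centre of its underside.
- mirror0: Bystander: loose smoked mirror strip 150 x 30 x 4 mm lying flat; origin at the centre of its underside.
- mirror1: Bystander: second smoked mirror strip, the same size.
- marble_center (a point): Bystander: centre of a glass marble, 16 mm diameter, in a small white dish 60 mm wide and 18 mm high.

How it is judged (in metres and radians):
On the way, in this order (a step that is already met when the one before it is completed fails the run):
1. the tongue is drawn out to the brass mark (x of tongue_grip in the frame of mark between -0.008 and 0.008 m and velocity of joint tongue between -0.01 and 0.01 m/s), for 0.3 s.
2. the board is slid out level with the tongue's tip and held level (x of board_end in the frame of tongue_tip between -0.007 and 0.007 m and angle between board's own z axis and vertical below 0.05 rad and height (world z) of board_end between 0.068 and 0.088 m and contact force between board and the fingers above 0.5 N and contact force between board and stand above 0.2 N and contact force between board and gauge below 0.1 N), for 0.3 s.
At the end, for the whole second after the job is handed in: Pointer within 8 mm of the middle of the brass mark; board end within 7 mm of the outer face of the tongue's flag; board still, level (0.05 rad), at bed height with its tail resting on the stand, held by the fingers (over 0.5 N) and not touching the gauge (all of step 2 and x of tongue_grip in the frame of mark between -0.008 and 0.008 m and linear speed of board below 0.01 m/s); the arm keeps its last pose, push and grip.
It fails at once if the board tips (angle between board's own z axis and vertical above 0.12 rad or height (world z) of board_end below 0.05 m).
It fails at once if the bronze collar is disturbed (distance of collar from where it was at the start of the episode above 0.02 m).
It fails at once if a mirror strip is disturbed (distance of mirror0 from where it was at the start of the episode above 0.02 m).
It fails at once if a mirror strip is disturbed (distance of mirror1 from where it was at the start of the episode above 0.02 m).
It fails at once if the marble is disturbed (distance of marble_center from where it was at the start of the episode above 0.025 m).
It also fails if it takes over 45 s, if anything falls off the work surface, if the arm or the gripper's body presses on something with over 40 N, if the wrist force passes 120 N, or if a joint passes its speed limit or range.

## Working session

There is one attempt and no reset: what is moved stays moved. The work goes in short steps, Python scripts to look and compute and a tool call to move; the robot and the scene stay as the last step left them, time stands still between calls to the robot, and variables do not carry over. Pictures are saved under pics/ and viewed, at most 10 in all, crops included, and the job is handed in when it is done.

Besides the shell and the picture viewer there is one more tool, called after "Request:" as name(argument=value, ...), one argument or row to a line, values as JSON. play_rows: Moves the arm, as the interface text tells. Its arguments: {"type":"object","properties":{"steps":{"type":"array","items":{"type":"array","items":{"type":"array","items":{"type":"number"}}}},"gripper":{"type":"number"},"squeeze":{"type":"number"}},"required":["steps"]}

```bash
mkdir -p pics
cat > h.py <<'E'
import numpy as np, cv2
from scipy.spatial.transform import Rotation as R
from workcell import bot
import pickle
def snap(n,f):
    c=bot.camera(n); cv2.imwrite(f'pics/{f}.png',c['img']); pickle.dump(c,open(f'pics/{f}.pkl','wb')); return c
def att(c):
    a=np.array(c['attitude']); 
    return a if a.shape==(3,3) else R.from_euler('xyz',a,degrees=True).as_matrix()
def pix(f,u,v,z):
    c=pickle.load(open(f'pics/{f}.pkl','rb')); fl=240/np.tan(np.radians(c['vfov'])/2)
    d=att(c)@np.array([(u-c['cx'])/fl,(v-c['cy'])/fl,1]); p=np.array(c['xyz']); return p+d*(z-p[2])/d[2]
def proj(f,P):
    c=pickle.load(open(f'pics/{f}.pkl','rb')); fl=240/np.tan(np.radians(c['vfov'])/2)
    q=att(c).T@(np.array(P)-c['xyz']); return c['cx']+fl*q[0]/q[2],c['cy']+fl*q[1]/q[2]
E
python3 - <<'E'
from h import *
for n in('scene','side','wrist'):
    c=snap(n,n+'0'); print(n,c['vfov'],c['cx'],c['cy'],c['xyz'],c['attitude'])
print(bot.get_obs(),bot.hold_point_z)
E
```

```text
scene 53.54240730412435 321.2764480488853 244.1962419394672 [ 0.94029198 -0.68033376  0.69433603] [-128.55931458   -1.14808623   36.68674154]
side 52.03466160211091 322.34744720595506 235.30584261027343 [-0.10479811  0.49237251  0.60570275] [-122.68604175    0.36484831 -133.60773386]
wrist 60.09615125412437 320.61412393471215 238.57067585592625 [ 0.24963248 -0.49698651  0.37322051] [ 1.62121783e+02  1.03090153e-01 -7.14241405e+01]
{'time': 0.15, 'q': array([-7.13908165e+01,  5.00264928e+00,  1.00464260e+01,  9.50981043e+01,
        8.98554269e-04,  9.00019538e+01]), 'qd': array([ 0.06260122, -0.04933127,  0.13277457, -0.0176434 , -0.05660843,
       -0.00768563]), 'joint_efforts': array([ 1.88425991e-03, -5.20760608e+01,  4.65045869e+01,  1.38143037e-02,
        1.44693736e-04,  1.67129525e-05]), 'ee_pos': array([ 0.17546554, -0.52109498,  0.23077137]), 'tcp_rot': array([-1.79945672e+02, -8.96701312e-04,  1.86072289e+01]), 'wrist_force': array([ 0.25524087, -0.39993667,  0.91833527]), 'torque': array([-0.02104149, -0.0085895 , -0.03354373]), 'grasp_force': 0.0, 'opening': 0.08559058586950888} 0.0187
```

View pics/scene0.png

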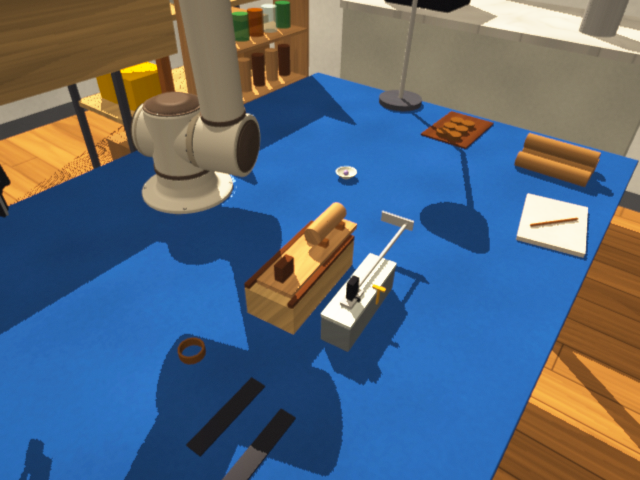

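View pics/side0.png

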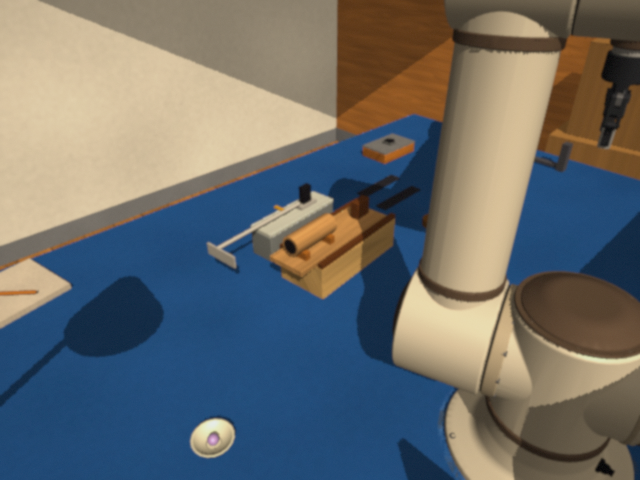

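The scene view shows the stand at about (300,270), with the handle at (284,268). The gauge is at (358,300), with its black tab at (352,288), the brass mark at (379,289) and the flag at (397,219). The collar, mirrors and marble are clear of these. I'll enlarge the area.

Run:
```python
from h import *
i=cv2.imread('pics/scene0.png')[200:350,240:430]
cv2.imwrite('pics/c0.png',cv2.resize(i,None,fx=4,fy=4,interpolation=cv2.INTER_CUBIC))
```

```text
(no output)
```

View pics/c0.png

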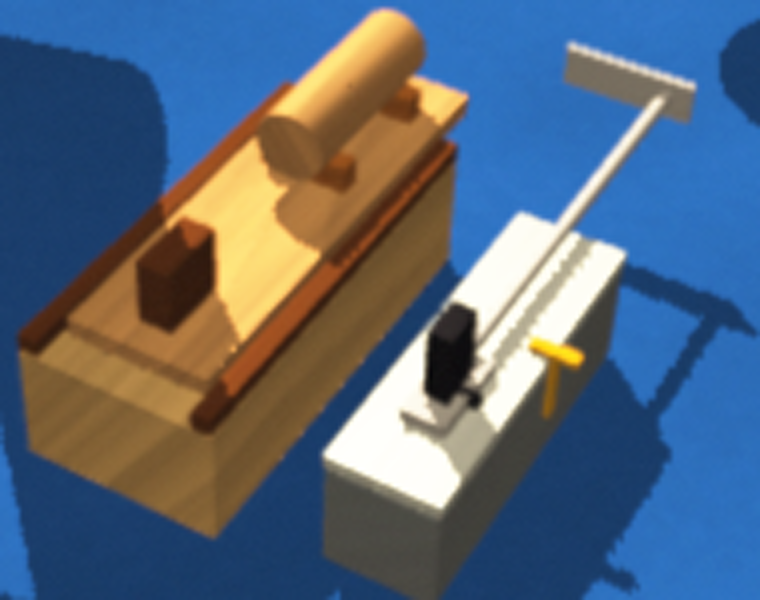

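The crop shows these points:
- **Gauge:** top corners (323,456), (443,513), (627,252) and (520,212).
- **Tongue:** tab top at about (452,318), brass clip from (533,347) to (581,357), flag top from (570,45) to (694,86).
- **Board:** handle top at about (176,243), tail corners (66,325) and (212,388), outer corner (468,97).

Run:
```python
from h import *
np.set_printoptions(precision=4,suppress=True)
P=lambda u,v,z: pix('scene0',240+u/4,200+v/4,z)
g=[P(*p,.07) for p in((323,456),(443,513),(627,252),(520,212))]
print('gauge',np.array(g), np.linalg.norm(g[2]-g[1]),np.linalg.norm(g[1]-g[0]))
ax=(g[2]-g[1])+(g[3]-g[0]); ax/=np.linalg.norm(ax); print('yaw',np.degrees(np.arctan2(ax[1],ax[0])))
c=sum(g)/4; n=np.array([-ax[1],ax[0],0])
L=lambda p:(round((p-c)@ax,4),round((p-c)@n,4))
for k,u,v,z in(('tabtop',452,318,.118),('clipL',533,347,.074),('clipR',581,357,.074),('pointer',472,396,.074),('flag1',570,45,.094),('flag2',694,86,.094),('handle',176,243,.120),('tailL',66,325,.082),('tailR',212,388,.082),('outR',468,97,.082),('standTL',30,450,0),('standTR',214,537,0),('railTR',205,430,.07),('railOR',456,145,.08)):
    p=P(u,v,z); print(k,p,L(p))
print('c',c,ax)
```

```text
gauge [[ 0.6006 -0.2049  0.07  ]
 [ 0.6615 -0.1999  0.07  ]
 [ 0.6384  0.0006  0.07  ]
 [ 0.5789 -0.0059  0.07  ]] 0.20182312978755293 0.06111145630135058
yaw 96.38340747290829
tabtop [ 0.6223 -0.1395  0.118 ] (np.float64(-0.037), np.float64(0.0017))
clipL [ 0.6394 -0.0914  0.074 ] (np.float64(0.0088), np.float64(-0.0207))
clipR [ 0.6608 -0.0833  0.074 ] (np.float64(0.0145), np.float64(-0.0429))
pointer [ 0.6344 -0.1363  0.074 ] (np.float64(-0.0352), np.float64(-0.0108))
flag1 [0.5369 0.1096 0.094 ] (np.float64(0.22), np.float64(0.0588))
flag2 [0.6101 0.1178 0.094 ] (np.float64(0.22), np.float64(-0.0148))
handle [ 0.494  -0.1776  0.12  ] (np.float64(-0.0606), np.float64(0.1334))
tailL [ 0.4621 -0.2212  0.082 ] (np.float64(-0.1004), np.float64(0.1699))
tailR [ 0.5424 -0.2114  0.082 ] (np.float64(-0.0996), np.float64(0.089))
outR [0.5108 0.0475 0.082 ] (np.float64(0.1612), np.float64(0.0917))
standTL [ 0.4456 -0.2371 -0.    ] (np.float64(-0.1143), np.float64(0.1881))
standTR [ 0.5527 -0.2247  0.    ] (np.float64(-0.114), np.float64(0.0803))
railTR [ 0.549  -0.2248  0.07  ] (np.float64(-0.1136), np.float64(0.0839))
railOR [0.5281 0.0097 0.08  ] (np.float64(0.1218), np.float64(0.0787))
c [ 0.6198 -0.1025  0.07  ] [-0.1112  0.9938  0.    ]
```

Request:
play_rows(
  steps=[
    [[0.036,-0.0147,0,0],[0.036,-0.0147,0,0],[0.036,-0.0147,0,0],[0.036,-0.0147,0,0],[0.036,-0.0147,0,0]],
  ],
  gripper=0.06,
)

```text
time: 0.57
ee_pos: [0.3236, -0.3927, 0.2311]
tcp_rot: [-180.0, 0.0, 18.6]
wrist_force: [0.3, -0.6, 0.3]
opening: 0.0602
grasp_force: 0.0
```

Request:
play_rows(
  steps=[
    [[0.036,-0.0147,0,0],[0.036,-0.0147,0,0],[0.036,-0.0147,0,0],[0.036,-0.0147,0,0],[0.036,-0.0147,0,0]],
  ],
)

```text
time: 0.98
ee_pos: [0.4709, -0.2654, 0.2312]
tcp_rot: [-180.0, 0.0, 18.6]
wrist_force: [0.6, -0.4, -0.8]
opening: 0.0604
grasp_force: 0.0
```

Request:
play_rows(
  steps=[
    [[0.036,-0.0147,0,0],[0.036,-0.0147,0,0],[0.036,-0.0147,0,0],[0.036,-0.0147,0,0],[0.036,-0.0147,0,0]],
  ],
)

```text
time: 1.4
ee_pos: [0.6181, -0.1383, 0.231]
tcp_rot: [-180.0, 0.0, 18.6]
wrist_force: [0.1, -0.5, 0.3]
opening: 0.0597
grasp_force: 0.0
```

Request:
play_rows(
  steps=[
    [[0,0,0,-0.123],[0,0,0,-0.123],[0,0,0,-0.123],[0,0,0,-0.123],[0,0,0,-0.123]],
  ],
)

```text
time: 1.82
ee_pos: [0.6169, -0.1397, 0.2307]
tcp_rot: [-179.9, 0.0, 54.2]
wrist_force: [0.3, 0.1, -0.3]
opening: 0.0598
grasp_force: 0.0
```

Request:
play_rows(
  steps=[
    [[0,0,0,-0.123],[0,0,0,-0.123],[0,0,0,-0.123],[0,0,0,-0.123],[0,0,0,-0.123]],
  ],
)

```text
time: 2.23
ee_pos: [0.6168, -0.1399, 0.2308]
tcp_rot: [-180.0, -0.0, 89.4]
wrist_force: [0.3, 0.4, 0.2]
opening: 0.0597
grasp_force: 0.0
```

Request:
play_rows(
  steps=[
    [[0,0,0,-0.122],[0,0.006,0,0],[0,0,0.0,0],[0,0,0,0],[0,0,0,0]],
  ],
)

```text
time: 2.65
ee_pos: [0.623, -0.1393, 0.231]
tcp_rot: [-180.0, -0.0, 95.9]
wrist_force: [-0.6, -0.1, 0.4]
opening: 0.0602
grasp_force: 0.0
```

Run:
```python
from h import *
c=snap('wrist','w1'); print(c['xyz'],c['attitude'])
for P in((.6239,-.1393,.118),(.6186,-.0909,.074)): print(proj('w1',P))
```

```text
[ 0.61464807 -0.06201028  0.37358136] [1.62188409e+02 6.38723173e-02 5.87941724e+00]
(np.float64(323.0540231927058), np.float64(232.23636922665335))
(np.float64(322.45598619793094), np.float64(148.4483577036326))
```

View pics/w1.png

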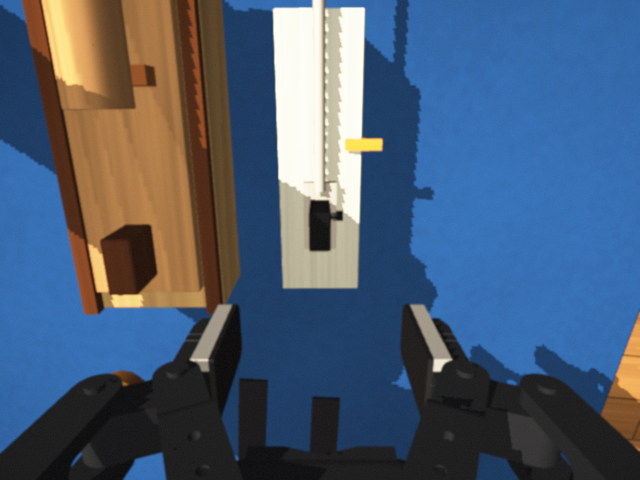

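The wrist view shows the tab directly ahead at (320,225), the pointer at (339,215), the brass mark at (364,145), and the handle top at about (128,240).

Run:
```python
from h import *
c=np.array([.6198,-.1025,.07]);ax=np.array([-.1112,.9938,0]);n=np.array([-ax[1],ax[0],0])
for k,u,v,z in(('mark',364,145,.074),('ptr',339,215,.08),('ptr',339,215,.074),('tabtop far',320,200,.118),('gTR',358,288,.07),('gOL',274,9,.07),('gTL',283,289,.07),('gOR',364,8,.07),('tabL',309,205,.118),('tabR',330,205,.118)):
    p=pix('w1',u,v,z);print(k,p.round(4),((p-c)@ax).round(4),((p-c)@n).round(4))
```

```text
mark [ 0.6476 -0.0855  0.074 ] 0.0138 -0.0295
ptr [ 0.6355 -0.1365  0.08  ] -0.0356 -0.0118
ptr [ 0.6359 -0.138   0.074 ] -0.0371 -0.0121
tabtop far [ 0.6198 -0.1184  0.118 ] -0.0158 0.0018
gTR [ 0.6583 -0.1973  0.07  ] -0.0985 -0.0277
gOL [ 0.5779 -0.0057  0.07  ] 0.1009 0.0308
gTL [ 0.5987 -0.2043  0.07  ] -0.0988 0.0323
gOR [0.6363 0.0009 0.07  ] 0.1009 -0.0279
tabL [ 0.6132 -0.1224  0.118 ] -0.019 0.0088
tabR [ 0.6264 -0.121   0.118 ] -0.0191 -0.0045
```

Request:
play_rows(
  steps=[
    [[0,0,0.036,-0.008],[0,0,0.036,0],[0,0,0.036,0],[0,0,0.036,0],[0,0,0,0]],
  ],
)

```text
time: 3.12
ee_pos: [0.619, -0.1385, 0.0793]
tcp_rot: [-179.4, -0.2, 96.4]
wrist_force: [-1.0, -0.0, -0.6]
opening: 0.0603
grasp_force: 0.0
```

Request:
play_rows(
  steps=[
    [[0,0,0,0],[0,0,0,0],[0,0,0,0],[0,0,0,0],[0,0,0,0]],
  ],
  gripper=0.0,
  squeeze=25,
)

```text
time: 3.53
ee_pos: [0.6223, -0.1399, 0.0907]
tcp_rot: [180.0, 0.1, 96.5]
wrist_force: [-12.2, -0.4, 9.5]
opening: 0.0136
grasp_force: 28.2
```

Request:
play_rows(
  steps=[
    [[0,0,0,0],[0,0,0,0],[0,0,0,0],[0,0,0,0],[0,0,0,0]],
  ],
)

```text
time: 3.95
ee_pos: [0.6223, -0.1399, 0.0907]
tcp_rot: [180.0, 0.1, 96.5]
wrist_force: [-11.9, -0.3, 10.0]
opening: 0.0134
grasp_force: 28.3
```

Request:
play_rows(
  steps=[
    [[0,-0.001,-0.003,0],[0.006,0,0,0],[0.008,0,0,0],[0.008,0,0,0],[0.008,0,0,0]],
  ],
)

```text
time: 4.37
ee_pos: [0.619, -0.1104, 0.0908]
tcp_rot: [179.9, 0.1, 96.5]
wrist_force: [3.4, -6.0, -8.1]
opening: 0.0135
grasp_force: 27.3
```

Request:
play_rows(
  steps=[
    [[0.008,0,0,0],[0.006,0,0,0],[0.004,0,0,0],[0,0,0,0],[0,0,0,0]],
  ],
)

```text
time: 4.78
ee_pos: [0.617, -0.0916, 0.0908]
tcp_rot: [179.9, -0.0, 96.5]
wrist_force: [3.4, -0.3, -6.9]
opening: 0.0133
grasp_force: 27.7
```

Run:
```python
from h import *
c=snap('wrist','w2');c=snap('scene','s2');snap('side','d2')
a=cv2.resize(cv2.imread('pics/s2.png')[210:330,300:430],None,fx=4,fy=4,interpolation=cv2.INTER_CUBIC)
b=cv2.resize(cv2.imread('pics/w2.png')[120:360,250:380],None,fx=2,fy=2,interpolation=cv2.INTER_CUBIC)
cv2.imwrite('pics/c2.png',np.hstack([a,b]))
```

```text
(no output)
```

View pics/c2.png

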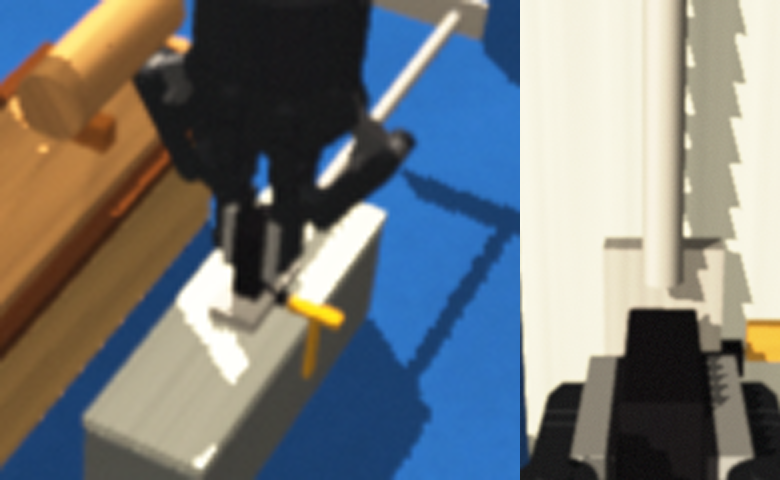

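The pointer overlaps the mark to within about 2 mm (wrist crop: pointer v≈350, mark centre v≈341, 5 px/mm). I'll release, lift and go to the handle.

Request:
play_rows(
  steps=[
    [[0,0,0,0],[0,0,0,0],[0,0,0,0],[0,0,0,0],[0,0,0,0]],
  ],
  gripper=0.055,
)

```text
time: 5.35
ee_pos: [0.6165, -0.0918, 0.0907]
tcp_rot: [180.0, 0.0, 96.5]
wrist_force: [-0.5, -0.2, 0.6]
opening: 0.0548
grasp_force: 0.0
```

Request:
play_rows(
  steps=[
    [[0,0,-0.01,0],[0,0,-0.03,0],[0,0,-0.04,0],[0,0,-0.04,0],[0,0,0,0]],
  ],
)

```text
time: 5.77
ee_pos: [0.6182, -0.092, 0.2201]
tcp_rot: [179.4, 0.2, 96.5]
wrist_force: [1.3, 0.6, 0.6]
opening: 0.0548
grasp_force: 0.0
```

Request:
play_rows(
  steps=[
    [[-0.019,-0.033,0,0],[-0.019,-0.033,0,0],[-0.019,-0.033,0,0],[-0.019,-0.0325,0,0],[0,0,0,0]],
  ],
)

```text
time: 6.18
ee_pos: [0.4905, -0.1849, 0.2121]
tcp_rot: [180.0, 0.1, 96.3]
wrist_force: [-0.5, -0.5, -0.1]
opening: 0.0554
grasp_force: 0.0
```

Run:
```python
from h import *
o=bot.get_obs();print(o['ee_pos'],o['tcp_rot'])
snap('wrist','w3');snap('scene','s3');snap('side','d3')
f=lambda n,y,x,h,w,s:cv2.resize(cv2.imread(f'pics/{n}.png')[y:y+h,x:x+w],None,fx=s,fy=s,interpolation=cv2.INTER_CUBIC)
a=f('w3',0,0,480,640,.625)
b=f('s3',200,320,100,100,4)[:300]
d=f('d3',180,180,130,160,2.5)[:300]
top=np.hstack([a,np.hstack([b])]);
im=np.zeros((600,800,3),np.uint8);im[:300,:400]=a;im[:300,400:800]=f('s3',205,340,75,100,4);im[300:600,:400]=f('d3',190,190,120,160,2.5)
im[300:600,400:]=f('s3',240,320,75,100,4)
cv2.imwrite('pics/c3.png',im)
```

```text
[ 0.49052099 -0.18489808  0.21206872] [1.79993241e+02 8.65263168e-02 9.63497374e+01]
```

View pics/c3.png

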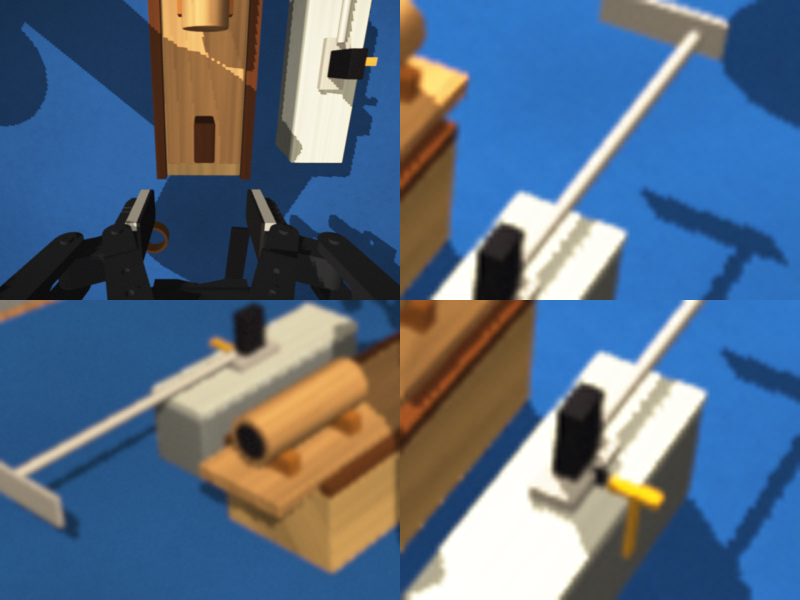

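Wrist: the handle is at about (326,232), and the gripper is centred on it to a few mm. Scene: the pointer at (370,283.7) lines up with the mark at (472..486,…).

Run:
```python
from h import *
c=np.array([.6198,-.1025,.07]);ax=np.array([-.1112,.9938,0]);n=np.array([-ax[1],ax[0],0])
def s(k,f,u,v,z):
    p=pix(f,u,v,z);print(k,p.round(4),((p-c)@ax).round(4),((p-c)@n).round(4))
S=lambda k,x,y,z:s(k,'s3',320+(x-400)/4,240+(y-300)/4,z)
S('markL',612,484,.074);S('markR',661,496,.074);S('ptr',600,475,.078);S('ptr',600,475,.074)
T=lambda k,x,y,z:s(k,'s3',340+(x-400)/4,205+y/4,z)
T('flag farcorner bottom',725,58,.07);T('flag top far',727,22,.094)
D=lambda k,x,y,z:s(k,'d3',190+x/2.5,190+(y-300)/2.5,z)
D('flag top near',62,512,.094);D('flag bottom near',64,528,.07);D('flag top far',0,462,.094)
D('boardend far top',200,463,.082);D('boardend near top',278,502,.082)
W=lambda k,x,y,z:s(k,'w3',x/.625,y/.625,z)
W('handle tail',204,162,.12);W('handleL',194,145,.12);W('handleR',215,145,.12);W('handle o',204,124,.12);W('boardtail',204,166,.082)
s('tcp','w3',0,0,.1); p=bot.get_obs()['ee_pos'];print((p-c)@ax,(p-c)@n)
```

```text
markL [ 0.638 -0.09   0.074] 0.0104 -0.0194
markR [ 0.6605 -0.0828  0.074 ] 0.0151 -0.0426
ptr [ 0.6322 -0.092   0.078 ] 0.009 -0.0134
ptr [ 0.6302 -0.0882  0.074 ] 0.013 -0.0119
flag farcorner bottom [0.6071 0.1676 0.07  ] 0.2698 -0.0174
flag top far [0.6047 0.167  0.094 ] 0.2695 -0.0149
flag top near [0.5127 0.1637 0.094 ] 0.2765 0.0769
flag bottom near [0.5248 0.1576 0.07  ] 0.2691 0.0655
flag top far [0.5952 0.1628 0.094 ] 0.2664 -0.0051
boardend far top [0.5067 0.0488 0.082 ] 0.1629 0.0956
boardend near top [0.4302 0.0391 0.082 ] 0.1618 0.1726
handle tail [ 0.4946 -0.1954  0.12  ] -0.0784 0.1347
handleL [ 0.4833 -0.1794  0.12  ] -0.0613 0.1442
handleR [ 0.503  -0.1772  0.12  ] -0.0613 0.1244
handle o [ 0.4904 -0.1583  0.12  ] -0.041 0.1348
boardtail [ 0.4973 -0.2145  0.082 ] -0.0977 0.1342
tcp [ 0.3021 -0.0729  0.1   ] 0.0647 0.3125
-0.06552310801202132 0.1333780415345558
```

Request:
play_rows(
  steps=[
    [[0.004,-0.001,0.03,0],[0,0,0.036,0],[0,0,0.036,0],[0,0,0.016,0],[0,0,0,0]],
  ],
)

```text
time: 6.75
ee_pos: [0.4917, -0.1767, 0.0879]
tcp_rot: [-179.7, -0.2, 96.6]
wrist_force: [0.1, -0.4, -0.8]
opening: 0.0549
grasp_force: 0.0
```

Request:
play_rows(
  steps=[
    [[0,0,0,0],[0,0,0,0],[0,0,0,0],[0,0,0,0],[0,0,0,0]],
  ],
  gripper=0.0,
  squeeze=60,
)

```text
time: 7.17
ee_pos: [0.4943, -0.1785, 0.0945]
tcp_rot: [179.8, 0.1, 96.5]
wrist_force: [1.0, 1.2, 6.4]
opening: 0.0189
grasp_force: 59.7
```

Request:
play_rows(
  steps=[
    [[0,0,0,0],[0,0,0,0],[0,0,0,0],[0,0,0,0],[0,0,0,0]],
  ],
)

```text
time: 7.58
ee_pos: [0.4943, -0.1785, 0.0945]
tcp_rot: [179.8, 0.1, 96.5]
wrist_force: [1.3, 1.9, 5.8]
opening: 0.0189
grasp_force: 59.7
```

Request:
play_rows(
  steps=[
    [[0.004,0,0.001,0],[0.008,0,0,0],[0.01,0,0,0],[0.01,0,0,0],[0.01,0,0,0]],
  ],
)

```text
time: 8.0
ee_pos: [0.49, -0.1382, 0.0945]
tcp_rot: [179.7, 0.3, 96.5]
wrist_force: [1.7, -10.0, 11.2]
opening: 0.0188
grasp_force: 60.4
```

Request:
play_rows(
  steps=[
    [[0.008,0,0,0],[0.008,0,0,0],[0.006,0,0,0],[0.004,0,0,0],[0,0,0,0]],
  ],
)

```text
time: 8.42
ee_pos: [0.487, -0.1116, 0.0945]
tcp_rot: [179.7, 0.2, 96.5]
wrist_force: [0.4, -3.4, 11.4]
opening: 0.0188
grasp_force: 60.5
```

Request:
play_rows(
  steps=[
    [[0.004,0,0.001,0],[0.006,0,0,0],[0.006,0,0,0],[0.006,0,0,0],[0.004,0,0,0]],
  ],
)

```text
time: 8.83
ee_pos: [0.4848, -0.087, 0.0945]
tcp_rot: [179.6, 0.4, 96.5]
wrist_force: [0.9, -12.2, 17.2]
opening: 0.0189
grasp_force: 61.3
```

Request:
play_rows(
  steps=[
    [[0.005,0,0,0],[0.004,0,0,0],[0.002,0,0,0],[0,0,0,0],[0,0,0,0]],
  ],
)

```text
time: 9.25
ee_pos: [0.4835, -0.0758, 0.0945]
tcp_rot: [179.6, 0.3, 96.5]
wrist_force: [1.1, -8.9, 18.1]
opening: 0.0187
grasp_force: 61.4
```

Run:
```python
from h import *
snap('side','d4');snap('scene','s4')
f=lambda n,y,x,h,w,s:cv2.resize(cv2.imread(f'pics/{n}.png')[y:y+h,x:x+w],None,fx=s,fy=s,interpolation=cv2.INTER_CUBIC)
cv2.imwrite('pics/c4.png',np.vstack([f('d4',210,180,75,200,4),f('s4',190,260,75,200,4)]))
```

```text
(no output)
```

View pics/c4.png

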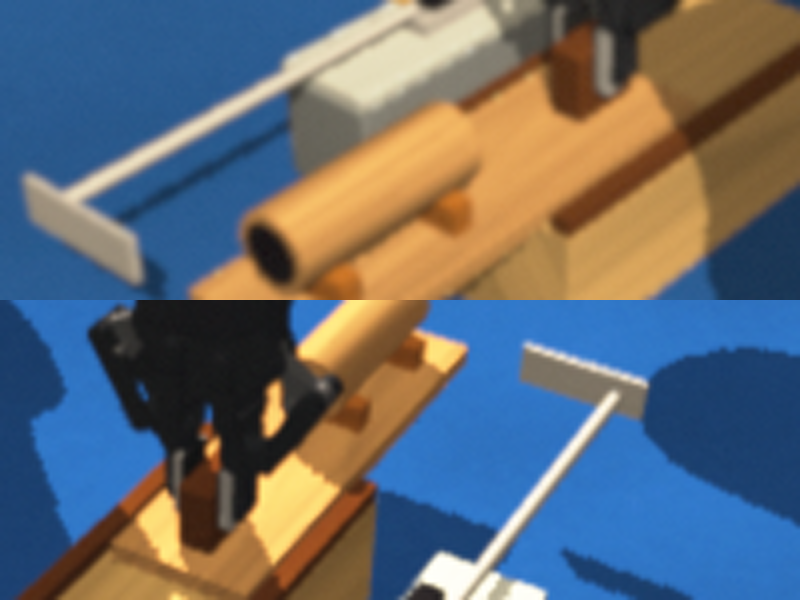

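The board is out to near the flag. Side: flag top from (24,175) to (141,248), board far corner at (192,290). Scene: board corner at (466,346), flag top edge from (524,343) to (648,382).

Run:
```python
from h import *
c=np.array([.6198,-.1025,.07]);ax=np.array([-.1112,.9938,0]);n=np.array([-ax[1],ax[0],0])
def s(k,f,u,v,z):
    p=pix(f,u,v,z);print(k,((p-c)@ax).round(4),((p-c)@n).round(4))
S=lambda k,x,y,z:s(k,'s4',260+x/4,190+(y-300)/4,z)
S('board',467,346,.082);S('f near top',525,342,.094);S('f far top',649,381,.094);S('f far bot',643,418,.070)
D=lambda k,x,y,z:s(k,'d4',180+x/4,210+y/4,z)
D('board',190,292,.082);D('f far top',24,175,.094);D('f near top',141,248,.094);D('f near bot',141,284,.07);D('f far bot',26,209,.07)
f=lambda n,y,x,h,w,s:cv2.resize(cv2.imread(f'pics/{n}.png')[y:y+h,x:x+w],None,fx=s,fy=s,interpolation=cv2.INTER_CUBIC)
cv2.imwrite('pics/c5.png',f('d4',240,180,75,100,8))
```

```text
board 0.2661 0.0933
f near top 0.2706 0.0598
f far top 0.271 -0.0155
f far bot 0.2692 -0.0165
board 0.2683 0.0984
f far top 0.269 -0.0135
f near top 0.2708 0.0712
f near bot 0.2691 0.0646
f far bot 0.2666 -0.0212
```

View pics/c5.png

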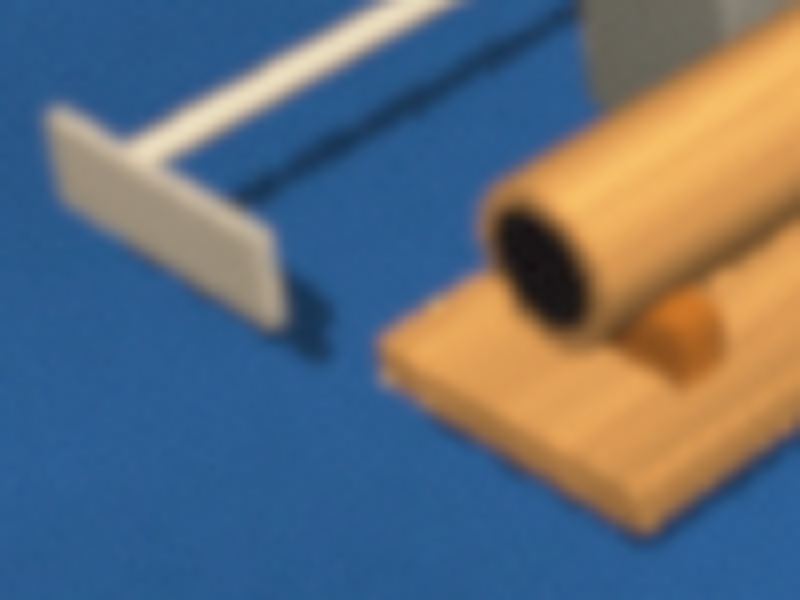

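Zoomed side view: board end top edge from (380,348) to (650,515), flag outer top edge from (50,115) to (272,245). The remaining gap is about 3–4 mm.

Run:
```python
from h import *
c=np.array([.6198,-.1025,.07]);ax=np.array([-.1112,.9938,0]);n=np.array([-ax[1],ax[0],0])
for k,x,y,z in(('b',380,348,.082),('b2',655,512,.082),('bb',385,380,.07),('bb2',640,538,.07),('ft',50,115,.094),('ftn',272,245,.094),('fb',65,207,.07),('fbn',280,332,.07)):
    p=pix('d4',180+x/8,240+y/8,z);print(k,((p-c)@ax).round(4),((p-c)@n).round(4))
```

```text
b 0.2692 0.0994
b2 0.269 0.1835
bb 0.2667 0.0961
bb2 0.2674 0.1763
ft 0.2699 -0.0115
ftn 0.2696 0.0664
fb 0.2717 -0.0095
fbn 0.2703 0.0653
```

Request:
play_rows(
  steps=[
    [[0.003,0,0,0],[0,0,0,0],[0,0,0,0],[0,0,0,0],[0,0,0,0]],
  ],
)

```text
time: 9.77
ee_pos: [0.4832, -0.073, 0.0945]
tcp_rot: [179.6, 0.3, 96.5]
wrist_force: [-0.9, -10.0, 17.1]
opening: 0.0187
grasp_force: 61.4
```

Request:
play_rows(
  steps=[
    [[0,0,0,0],[0,0,0,0],[0,0,0,0],[0,0,0,0],[0,0,0,0]],
  ],
)

```text
time: 10.18
ee_pos: [0.4832, -0.073, 0.0945]
tcp_rot: [179.6, 0.3, 96.5]
wrist_force: [1.2, -11.5, 17.6]
opening: 0.0189
grasp_force: 61.4
```

```bash
python3 -c "
from workcell import bot
print(bot.job_done())"
```

```text
the job is handed in; nothing more can be done
None
```

I handed the job in at about 10 s, with no verdict returned: by my camera measurements the pointer is within about 2 mm of the brass mark's middle and the board end within a few mm of the flag's outer face, with the board held by its handle, apparently level and flat on the stand.

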